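# Set the side guide of a label dispenser

## Task

A narrow label roll has been put in the dispenser. With a fingertip on top, roll the knurled thumbwheel towards the left, stroke by stroke, until the sliding guide has closed in beside the roll and its pointer stands at the long gauge mark; then press the raised hold-down arm down until its roller rests on the label roll, and leave it there. Grip nothing: do not pinch the wheel or the arm, do not push the guide along or lift the roll by hand, do not squeeze the roll between the cheeks, and leave the other things on the table where they are.

Things in the scene. Friction and masses are not known exactly. Their poses are not given: they have to be found in the camera images.
- dispenser: label dispenser fixed to the table: grey base 186 x 240 mm. Origin on the table under its middle; x points to its rear, y to its left (seen from the robot), z up. In front: sloping gauge plate, and right of it the thumbwheel. Behind: the roll on two rods between a fixed cheek (left) and the sliding guide's cheek. Cheeks rise to 92 mm, the roll to 93 mm; only the hold-down arm and its post are higher
- guide (a joint): travel of the sliding guide (cheek and steel rack bar along the front) to the left towards the fixed cheek, m; 0 = fully open, grows as it closes: gap between the cheeks = 58 mm - travel. 0.030 = pointer exactly at the gauge mark (gap 28 mm, for the 25 mm roll); stop at 0.034. Driven by the thumbwheel through rack and pinion; stays where it is left
- thumbwheel (a joint): turn of the knurled thumbwheel, rad; grows as its top is rolled to the dispenser's left (+y of its frame). The guide travels 5.0 mm per rad, to the left as well. Light friction: 1 N at the rim turns it; it stays where it is left
- wheel_axis (a point): centre of the thumbwheel: knurled steel wheel, 60 mm diameter, 18 mm wide, front right of the dispenser, axle along the dispenser's x (fore and aft). Its top is 30 mm above this point (79 mm above the table), open from above; the black block 5 mm behind it is 10 mm lower than its top
- pointer_tip (a point): tip of the dark tapered pointer of the sliding guide, which runs along the gauge plate
- gauge_mark (a point): middle of the long bold line across the sloping gauge plate (the short ticks, every 5 mm, are only a scale). The pointer stands at it when the dispenser's y of both is equal
- hold_down (a joint): hold-down arm, rad; 0 = raised 43 deg, grows as it is pressed down; at 0.75 it is level and its roller touches the roll. Stiff hinge: about 1 N at its tab moves it, and it stays where it is left
- holddown_tab (a point): middle of the top face of the black ribbed tab (26 x 20 mm) at the free end of the hold-down arm: the place to press. The arm is a steel bar over the roll, pointing to the dispenser's front (-x); the tab swings down and forward about the pivot 79 mm behind it, and when the arm is level it stands 3 mm above the pivot, 15 mm higher than the cheeks
- holddown_pivot (a point): pivot of the hold-down arm (axis along the dispenser's y), at the rear left of the dispenser, 105 mm above the table
- roll_centre (a point): centre of the white label roll, 63 mm diameter, 25 mm wide, loose, lying across the two cradle rods with its axis along the dispenser's y. The closing guide may slide it along; once the hold-down arm rests on it, it can no longer jump out
- dropper_2_mid (a point): white dropper bottle with a green cap, 20 mm across, 64 mm tall, standing left of the dispenser; its middle. Loose; not part of the job
- tape_roll_mid (a point): roll of tan adhesive tape lying flat right of the dispenser, 104 mm across, 25 mm high; its middle. Loose; not part of the job
- timer_mid (a point): white digital timer, 64 x 64 x 20 mm, lying right of the front of the dispenser; its middle. Loose; not part of the job
- stapler_mid (a point): black hand stapler, 34 x 138 x 40 mm, left of the dispenser; its middle. Loose; not part of the job
- test_cassette_5_mid (a point): white test cassette, 70 x 20 x 6 mm, lying in front of the dispenser; its middle. Loose; not part of the job
- test_cassette_1_mid (a point): white test cassette, 70 x 20 x 6 mm, lying in front of the dispenser's left corner; its middle. Loose; not part of the job
Things that resemble listed ones, but are neither listed nor needed, are in the scene too. Leave any brown, pink or yellow look-alike of the part that bears roll_centre alone.

How it is judged:
By the outcome, as a careful person would: the job done as asked, in the order asked, and still so for the second after the job is handed in, with the robot touching nothing.
It also fails if it takes over 56 s, if anything falls off the work surface, if the arm or the gripper's body presses on something with over 40 N, if the wrist force passes 120 N, or if a joint passes its speed limit or range.

## Robot

A 6-joint arm with a two-finger parallel gripper is mounted at the origin on a cart in front of the work surface, level with it; the furniture and walls round the work are solid. World frame = base frame: x ahead of the robot, y to its left, z up, the work surface at z = 0. Lengths are in m, angles in rad, forces in N, time in s.
With the tool pointing down it reaches from about 0.35 to 0.725 m from the base axis. Payload 6 kg.
Tool frame: the origin (TCP) lies at the centre of the arm's flange, where the gripper is bolted on; the fingertips stand 173 mm ahead of it and the grasp point (between the pads) lies 155 mm ahead of it; y points along the fingers, z is the direction in which the jaws open and shut, and the axes are right-handed (so a half turn about y gives the same grasp; the last joint's range is limited). The gripper opens to 85 mm and grips with 20 to 120 N. Pads are 22 mm wide; open, the fingers measure 114 mm over their backs; the gripper's body (76 mm by 85 mm) begins 54 mm behind the grasp point. The pads swing forward as they close: fully open they stand 13 mm farther back than shut.
Start: joints at [1.595, 0.04, 0.085, 0, -1.615, -0.334], TCP at [0.183, 0.571, 0.405] pointing down, gripper open.
Joint ranges: [-2.56, 2.56], [-1.29, 2.01], [-1.08, 1.49], [-3.29, 1.98], [-2.81, -0.18], [-2.99, 2.99]. Speed limits (rad/s): [2.57, 2.57, 3.01, 3.14, 3.14, 3.14].

## Interface

Orientations are given as a 3x3 rotation matrix whose columns are the frame's x, y, z axes.
In Python, from plant import * gives the robot as it stands.
- The arm moves only by the tool apply_moves, never from a script. Its argument "plan" is one flat list of numbers, 7 for each row, row after row: the turn, a rotation vector about the world's x, y, z in rad, then the shift along the world's x, y, z in mm, then the closure, from -1 (fully open) to 1 (shut). In form: [ax, ay, az, dx, dy, dz, fingers, ax, ay, az, dx, dy, dz, fingers, ...]. A call has 1 to 20 rows; each row is the pose to reach, as a shift and turn from the pose commanded when the call began; what a row does not reach only later rows make up. A row lasts 1/10 s, in which the tool goes at most 50 mm and 8.59 degrees, less where a joint would pass 70% of its speed; a pose out of reach is approached as far as the arm can. A call with a gripper value outside its range is refused whole. The fingers move at their own pace and stop on an object; the grip force is fixed at half the most. Time passes only in rows, so rows that repeat a pose let the fingers close. It gives the time, the measured TCP pose, the force and the opening at its end, in the units of the state.
- observe(): the state, without advancing time (a new reading comes with each control period).
- capture(name): name is "side" or "top" or "wrist"; returns a dict with "color" (384x512x3 uint8, red, green, blue), "vfov" (degrees; the focal length in pixels is half the picture's height over the tangent of half this angle, whatever the lens; pixels are square), "cx", "cy" (the principal point, pixels), "R" (3x3) and "t" (3): a world point X has camera coordinates R X + t. Camera axes: x right, y down, z forward; pixel columns grow to the right and rows downward; lengths in m; the calibration is good to about 2 mm. The wrist camera is an equidistant fisheye: a pixel r from the principal point sees the ray r / f radians off the axis. A picture is of the moment at which its call begins. There is no depth.
- job_done(): hands the job in, once; it reports no verdict.
The state is a dict: "clock": time; "q": joint angles; "dq": joint speeds; "tau": joint torques, N m; "eef_pos": TCP position; "orientation": TCP orientation; "contact_force": force on the tool from outside, world axes, zero at the start; "wrist_torque": the same for the moment, N m; "opening": opening from 0.0 (shut) to 1.0 (fully open).
Only numpy, scipy, OpenCV 4.12 (cv2) and the standard library are available. Lean on these libraries where they do the work, as an engineer would, in place of code of your own. Each camera call takes 0.05 s, during which the arm holds its last target.

## Working session

There is one attempt and no reset: what is moved stays moved. The work goes in short steps, Python scripts to look and compute and a tool call to move; the robot and the scene stay as the last step left them, time stands still between calls to the robot, and variables do not carry over. Pictures are saved under pics/ and viewed, and the job is handed in when it is done.

Besides the shell and the picture viewer there is one more tool, called after "Emit:" in YAML: its name, and indented under it one key for each argument. apply_moves: Moves the arm, as the interface text tells. Its arguments: {"type":"object","properties":{"plan":{"type":"array"}},"required":["plan"]}

```bash
ls; mkdir -p pics; cat > h.py <<'E'
from plant import *
import numpy as np, cv2, pickle
def snap(n,tag):
    c=capture(n); cv2.imwrite(f'pics/{tag}.png',c['color'][:,:,::-1]); pickle.dump(c,open(f'pics/{tag}.pkl','wb')); return c
def ray(c,u,v):
    R=np.array(c['R']);t=np.array(c['t']);f=192/np.tan(np.radians(c['vfov'])/2)
    return R,t,f
E
python3 - <<'E'
from h import *
for n in ['side','top','wrist']:
    c=snap(n,n+'0'); print(n,c['vfov'],c['cx'],c['cy'],np.round(c['R'],3).tolist(),np.round(c['t'],3))
s=observe(); print(s)
E
```

```text
pics
side 53.76024227118738 252.67301475083394 200.14062475241022 [[0.958, -0.288, 0.006], [-0.102, -0.357, -0.928], [0.27, 0.888, -0.372]] [-0.5    0.176  0.795]
top 52.50911794508974 253.48611402006605 188.58017130568965 [[-0.102, -0.995, -0.005], [-0.973, 0.101, -0.209], [0.208, -0.016, -0.978]] [0.116 0.541 0.957]
wrist 65.70646984690485 258.8135616550522 195.17920516578798 [[-0.305, -0.952, 0.002], [-0.905, 0.29, 0.312], [-0.298, 0.094, -0.95]] [ 0.598 -0.04   0.381]
{'clock': 0.15, 'q': array([ 1.59469049e+00,  4.06529517e-02,  8.40540292e-02, -3.13709468e-04,
       -1.61553590e+00, -3.33723431e-01]), 'dq': array([ 0.00073454, -0.00217211,  0.00345247,  0.00071021, -0.00121602,
       -0.00088708]), 'tau': array([-2.39069668e-03, -3.68620062e+01,  3.47692430e+01,  6.93634182e+00,
       -4.48440682e-03,  1.45009700e-06]), 'eef_pos': array([0.18284516, 0.57143561, 0.40393202]), 'orientation': array([[-9.52389874e-01, -2.81326913e-04, -3.04882680e-01],
       [ 3.04882776e-01, -1.34560050e-03, -9.52388934e-01],
       [-1.42317646e-04, -9.99999055e-01,  1.36730802e-03]]), 'contact_force': array([ 0.28474199, -0.07331047,  0.19928212]), 'wrist_torque': array([-0.00676271,  0.00843537,  0.02234786]), 'opening': 0.999082995905532}
```

View pics/side0.png

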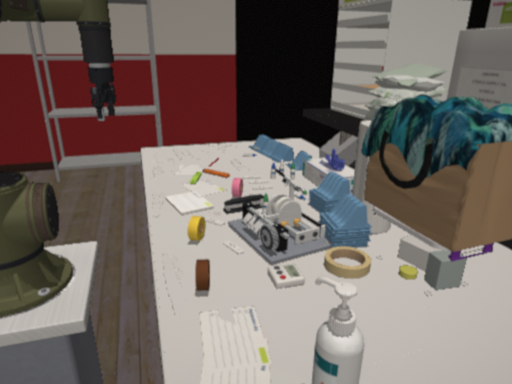

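View pics/top0.png

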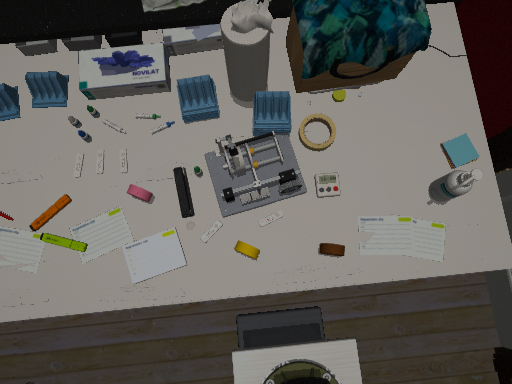

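View pics/wrist0.png

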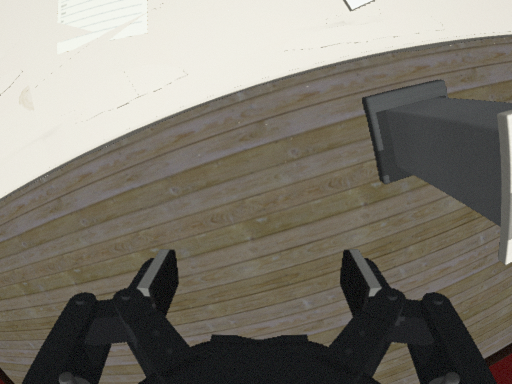

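```bash
python3 - <<'E'
import cv2
a=cv2.imread('pics/top0.png')[120:225,190:345]; cv2.imwrite('pics/t0c.png',cv2.resize(a,None,fx=5,fy=5,interpolation=cv2.INTER_CUBIC))
a=cv2.imread('pics/side0.png')[150:275,210:350]; cv2.imwrite('pics/s0c.png',cv2.resize(a,None,fx=4.7,fy=4.7,interpolation=cv2.INTER_CUBIC))
E
```

```text
(no output)
```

View pics/t0c.png

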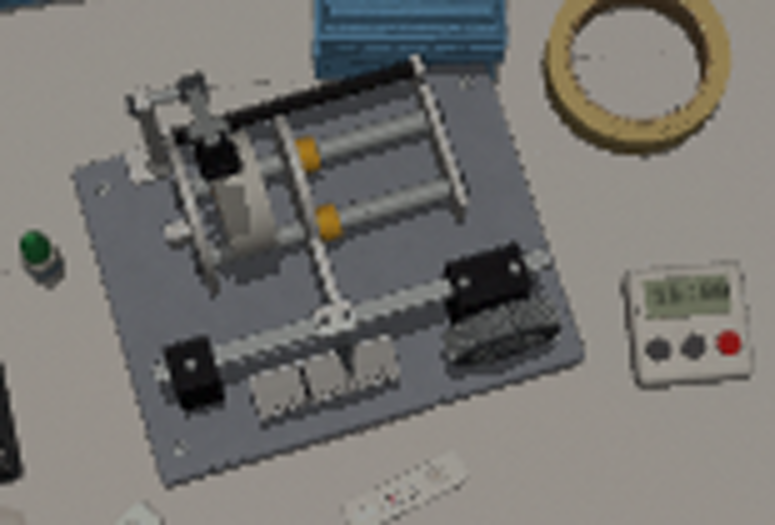

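View pics/s0c.png

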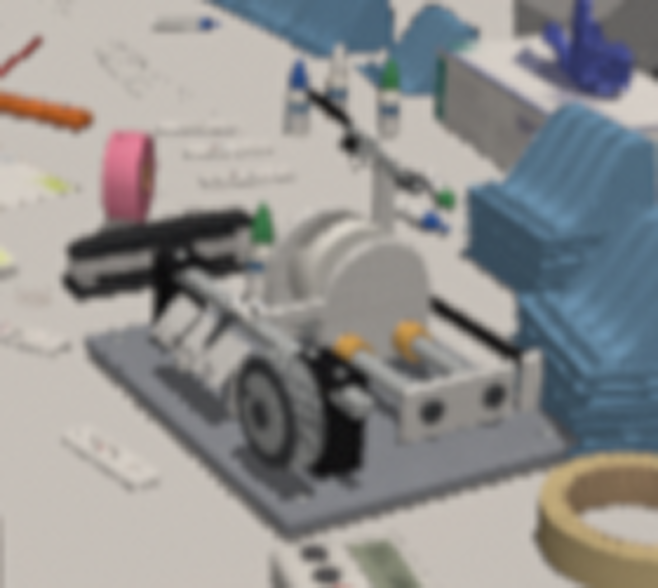

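```bash
cat >> h.py <<'E'
def L(tag): return pickle.load(open(f'pics/{tag}.pkl','rb'))
def ray(c,u,v,fish=False):
    R=np.array(c['R']);t=np.array(c['t']);f=192/np.tan(np.radians(c['vfov'])/2)
    x,y=u-c['cx'],v-c['cy']
    if fish:
        r=np.hypot(x,y)+1e-9;th=r/f; d=np.array([x/r*np.sin(th),y/r*np.sin(th),np.cos(th)])
    else: d=np.array([x/f,y/f,1.])
    d=R.T@d; return -R.T@t, d/np.linalg.norm(d)
def atz(c,u,v,z,fish=False):
    o,d=ray(c,u,v,fish); return o+d*(z-o[2])/d[2]
def proj(c,X,fish=False):
    R=np.array(c['R']);t=np.array(c['t']);f=192/np.tan(np.radians(c['vfov'])/2)
    p=R@X+t
    if fish:
        r=np.hypot(p[0],p[1]);th=np.arctan2(r,p[2]);return np.array([c['cx']+f*th*p[0]/r,c['cy']+f*th*p[1]/r])
    return np.array([c['cx']+f*p[0]/p[2],c['cy']+f*p[1]/p[2]])
def tri(rays):
    A=0;b=0
    for o,d in rays:
        P=np.eye(3)-np.outer(d,d);A=A+P;b=b+P@o
    X=np.linalg.solve(A,b); res=[np.linalg.norm((np.eye(3)-np.outer(d,d))@(X-o))*1000 for o,d in rays]
    return X,np.round(res,1)
E
python3 - <<'E'
from h import *
T=L('top0');S=L('side0')
t=lambda x,y:(190+x/5,120+y/5)
s=lambda x,y:(210+x/4.7,150+y/4.7)
P=[atz(T,*t(*p),0.008) for p in [(78,172),(165,485),(582,362),(500,65)]]
for p in P: print(p.round(4))
print([np.linalg.norm(P[i]-P[(i+1)%4]).round(4) for i in range(4)])
c=np.mean(P,axis=0)
yaw=np.mean([np.arctan2(*(P[0]-P[1])[1::-1]),np.arctan2(*(P[3]-P[2])[1::-1]),np.arctan2(*(P[0]-P[3])[1::-1])-np.pi/2,np.arctan2(*(P[1]-P[2])[1::-1])-np.pi/2])
print(c,yaw)
# side: base corners
for p in [(88,345),(295,535),(570,445)]: print('side',atz(S,*s(*p),0.006).round(4))
# tab
print('tab',tri([ray(T,*t(220,155)),ray(S,*s(352,145))]))
print('pivot',tri([ray(T,*t(195,90)),ray(S,*s(410,180))]))
print('wheel front hub', tri([ray(T,*t(503,350)),ray(S,*s(262,410))]))
E
```

```text
[0.6711 0.1825 0.008 ]
[0.4909 0.1493 0.008 ]
[ 0.5349 -0.0829  0.008 ]
[ 0.7091 -0.0592  0.008 ]
[np.float64(0.1832), np.float64(0.2363), np.float64(0.1759), np.float64(0.2446)]
[0.60150611 0.04743433 0.008     ] 0.1652322234571215
side [0.498  0.1524 0.006 ]
side [ 0.5446 -0.0849  0.006 ]
side [ 0.7162 -0.04    0.006 ]
tab (array([0.63603083, 0.09849619, 0.13568831]), array([4.2, 4.2]))
pivot (array([0.67920024, 0.10913668, 0.10712685]), array([2.5, 2.5]))
wheel front hub (array([ 0.54026589, -0.03674568,  0.04999445]), array([2.7, 2.7]))
```

```bash
python3 - <<'E'
from h import *
W=L('wrist0');s=observe()
R=np.array(W['R']);p=-R.T@np.array(W['t']);print(p, s['eef_pos'])
Ro=s['orientation'];print('cam off in tool',Ro.T@(p-s['eef_pos']),'axes cols in tool',(Ro.T@R.T).round(3).tolist())
E
```

```text
[0.25962495 0.54535545 0.37382174] [0.18284516 0.57143561 0.40393202]
cam off in tool [-0.0810714   0.03012374  0.00138846] axes cols in tool [[0.0, 0.95, 0.313], [-0.0, -0.313, 0.95], [1.0, -0.0, 0.0]]
```

Emit:
apply_moves:
  plan: [0,0,-0.15,20,-40,0,1,0,0,-0.3,45,-80,0,1,0,0,-0.45,70,-120,0,1,0,0,-0.6,95,-160,0,1,0,0,-0.75,120,-200,0,1,0,0,-0.9,145,-240,0,1,0,0,-1.05,165,-280,0,1,0,0,-1.2,185,-320,0,1,0,0,-1.35,205,-360,0,1,0,0,-1.5,225,-400,0,1,0,0,-1.65,245,-440,0,1,0,0,-1.8,260,-480,-10,1,0,0,-1.95,275,-520,-20,1,0,0,-2.1,290,-550,-30,1,0,0,-2.25,305,-570,-40,1,0,0,-2.4,317,-571,-44,1,0,0,-2.55,317,-571,-44,1,0,0,-2.66,317,-571,-44,1,0,0,-2.66,317,-571,-44,1,0,0,-2.66,317,-571,-44,1]

```text
clock: 2.15
eef_pos: [0.4998, 0.0005, 0.3605]
orientation: [[0.985, -0.0, -0.174], [0.174, 0.0, 0.985], [-0.0, -1.0, 0.0]]
contact_force: [0.0, -0.4, -0.3]
opening: 0.001
```

```bash
python3 - <<'E'
from h import *
c=snap('wrist','w1');s=observe();print(s['clock'],s['eef_pos'],s['orientation'].round(3).tolist(),s['q'].round(2),s['opening'])
cv2.imwrite('pics/w1b.png',cv2.resize(c['color'][:,:,::-1],(768,576),interpolation=cv2.INTER_CUBIC))
E
```

```text
2.2 [0.49981749 0.00050118 0.36058983] [[0.985, -0.0, -0.174], [0.174, 0.0, 0.985], [-0.0, -1.0, 0.0]] [ 0.4  -0.23 -0.25 -0.   -1.55 -1.8 ] 0.001656046689402687
```

View pics/w1b.png

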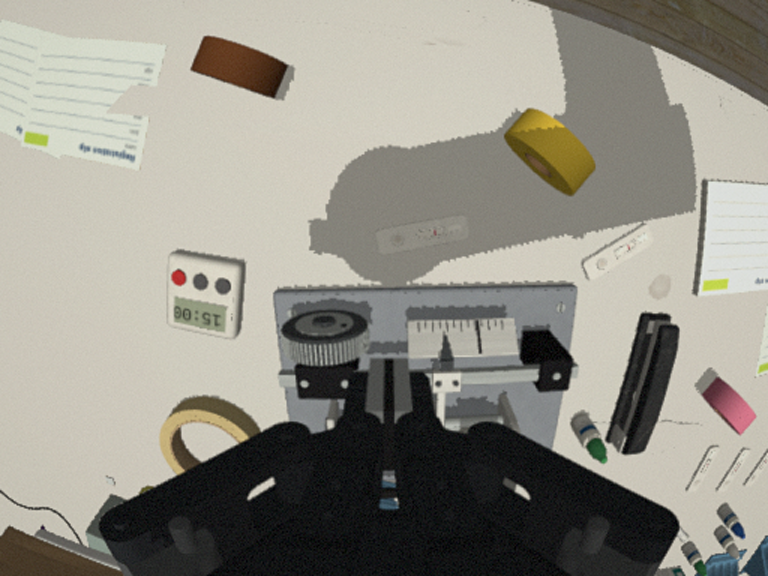

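```bash
python3 - <<'E'
import cv2
a=cv2.imread('pics/w1.png')[180:275,175:395]; cv2.imwrite('pics/w1c.png',cv2.resize(a,None,fx=3.6,fy=3.6*1,interpolation=cv2.INTER_CUBIC))
E
```

```text
(no output)
```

View pics/w1c.png

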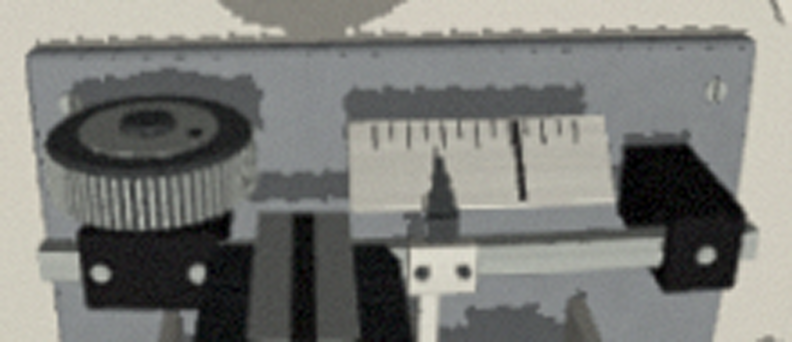

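Emit:
apply_moves:
  plan: [0,0,0,-15,-35,-20,1,0,0,0,-30,-70,-40,1,0,0,0,-30,-70,-40,1,0,0,0,-30,-70,-40,1]

```text
clock: 2.6
eef_pos: [0.4696, -0.0701, 0.3207]
orientation: [[0.985, 0.0, -0.171], [0.171, -0.0, 0.985], [0.0, -1.0, -0.0]]
contact_force: [0.2, -0.0, 0.4]
opening: -0.001
```

```bash
python3 - <<'E'
from h import *
c=snap('wrist','w2');s=observe();print(s['clock'],s['eef_pos'])
cv2.imwrite('pics/w2b.png',cv2.resize(c['color'][150:384,130:430,::-1],None,fx=2.5,fy=2.5,interpolation=cv2.INTER_CUBIC))
E
```

```text
2.65 [ 0.46998808 -0.06953033  0.32125133]
```

View pics/w2b.png

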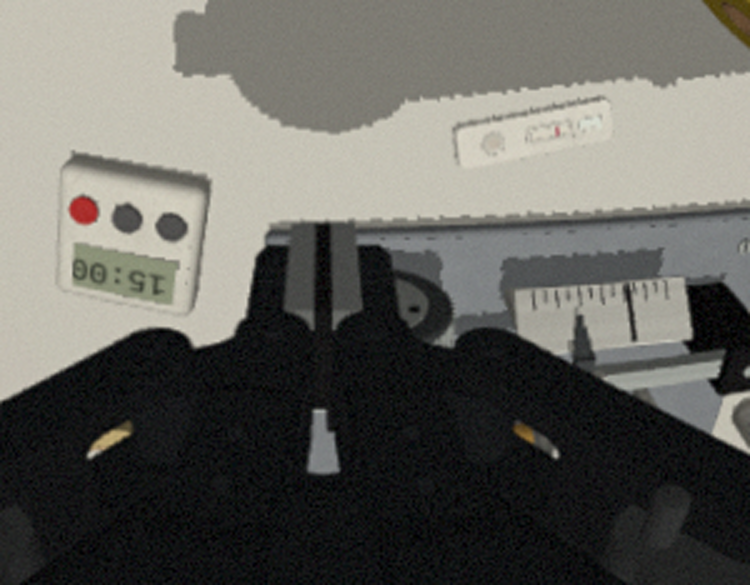

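Emit:
apply_moves:
  plan: [0,0,0,0,45,0,1,0,0,0,-10,90,0,1,0,0,0,-20,120,-10,1,0,0,0,-20,120,-10,1,0,0,0,-20,120,-10,1]

```text
clock: 3.15
eef_pos: [0.45, 0.0517, 0.3114]
orientation: [[0.985, 0.001, -0.175], [0.175, 0.0, 0.985], [0.001, -1.0, 0.0]]
contact_force: [-0.3, 0.4, -0.5]
opening: -0.004
```

```bash
python3 - <<'E'
from h import *
c=snap('wrist','w3');s=observe();print(s['clock'],s['eef_pos'])
cv2.imwrite('pics/w3b.png',cv2.resize(c['color'][180:380,130:400,::-1],None,fx=2.9,fy=2.9,interpolation=cv2.INTER_CUBIC))
E
```

```text
3.2 [0.45015997 0.05104696 0.31147328]
```

View pics/w3b.png

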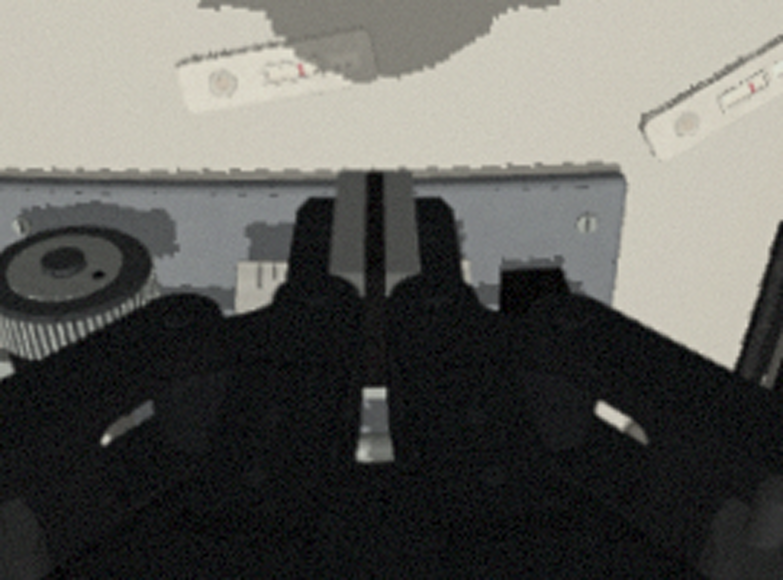

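```bash
python3 - <<'E'
from h import *
T=L('top0');S=L('side0');w1=L('w1');w2=L('w2');w3=L('w3')
t=lambda x,y:ray(T,190+x/5,120+y/5)
s=lambda x,y:ray(S,210+x/4.7,150+y/4.7)
a=lambda x,y:ray(w1,175+(x+.5)/3.6-.5,180+(y+.5)/3.6-.5,True)
b=lambda x,y:ray(w3,130+(x+.5)/2.9-.5,180+(y+.5)/2.9-.5,True)
d=lambda x,y:ray(w2,130+(x+.5)/2.5-.5,150+(y+.5)/2.5-.5,True)
print('hub',tri([a(146,123),b(65,262),s(262,412)]))
print('hub2',tri([a(146,123),b(65,262)]))
print('dot',tri([a(196,131),b(98,274)]))
print('FL',tri([a(752,40),b(624,177)]))
o=lambda r,z:(r[0]+r[1]*(z-r[0][2])/r[1][2]).round(4)
print('FLz',o(a(752,40),.01),o(b(624,177),.01),'FR',o(a(30,48),.01),o(d(268,232),.01))
print('mark mid',tri([a(519,162),d(631,313)]),'tip',tri([a(438,150),d(579,312)]))
E
```

```text
hub (array([ 0.54069223, -0.03913097,  0.04948434]), array([1. , 1. , 1.8]))
hub2 (array([ 0.54090945, -0.03946501,  0.04722822]), array([0.3, 0.3]))
dot (array([ 0.53668523, -0.02490071,  0.05620841]), array([0.1, 0.1]))
FL (array([0.49337713, 0.1496357 , 0.0102641 ]), array([0., 0.]))
FLz [0.4934 0.1498 0.01  ] [0.4935 0.1498 0.01  ] FR [ 0.5376 -0.0836  0.01  ] [ 0.538  -0.0834  0.01  ]
mark mid (array([0.53371286, 0.06906625, 0.0478748 ]), array([0.2, 0.2])) tip (array([0.53318982, 0.0436535 , 0.05087038]), array([0.3, 0.3]))
```

```bash
python3 - <<'E'
from h import *
a=cv2.imread('pics/w1.png')[205:245,268:348]; b=cv2.imread('pics/w2.png')[255:300,325:415]
a=cv2.resize(a,(760,380),interpolation=cv2.INTER_CUBIC);b=cv2.resize(b,(760,380),interpolation=cv2.INTER_CUBIC)
cv2.imwrite('pics/g.png',np.vstack([a,b])[:600*2][::1] if 0 else cv2.resize(np.vstack([a,b]),(600,600)))
w1=L('w1')
o=np.array([.5157,.0332,0]);X=np.array([np.cos(.188),np.sin(.188),0]);Y=np.array([-X[1],X[0],0]);Z=np.array([0,0,1.])
for x in (.008,.010,.012):
  for dx in (0,.018): print(x,dx,[((proj(w1,o+X*(x+dx)+Y*(-.076)+Z*z,True)-[175,180])*3.6).round(0) for z in (.079,.019)], ((proj(w1,o+X*(x+dx)+Y*(-.106)+Z*.049,True)-[175,180])*3.6).round(0),((proj(w1,o+X*(x+dx)+Y*(-.046)+Z*.049,True)-[175,180])*3.6).round(0))
E
```

```text
0.008 0 [array([128., 157.]), array([158.,  79.])] [ 42. 115.] [249. 114.]
0.008 0.018 [array([134., 219.]), array([161., 133.])] [ 48. 172.] [251. 172.]
0.01 0 [array([129., 164.]), array([158.,  85.])] [ 43. 121.] [250. 120.]
0.01 0.018 [array([134., 225.]), array([161., 139.])] [ 49. 178.] [251. 178.]
0.012 0 [array([130., 171.]), array([158.,  91.])] [ 44. 128.] [250. 127.]
0.012 0.018 [array([135., 232.]), array([162., 145.])] [ 50. 184.] [252. 184.]
```

View pics/g.png

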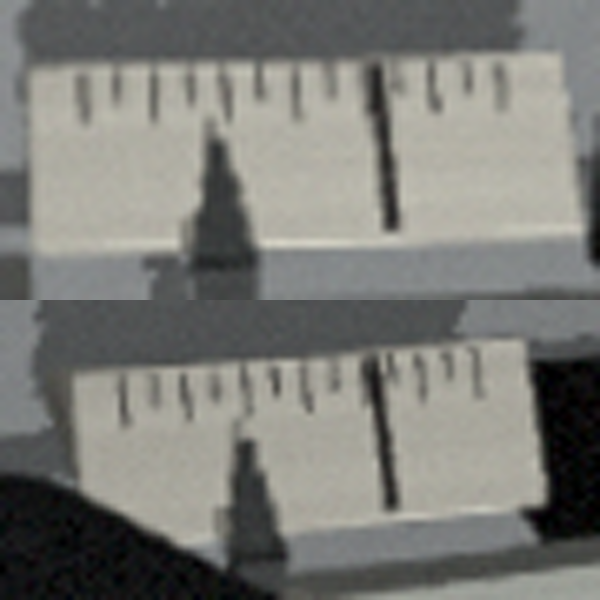

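Emit:
apply_moves:
  plan: [0,0,0.013,35,-35,0,1,0,0,0.013,70,-70,0,1,0,0,0.013,103,-106,0,1,0,0,0.013,103,-106,-20,1,0,0,0.013,103,-106,-40,1,0,0,0.013,103,-106,-53,1,0,0,0.013,103,-106,-55,1,0,0,0.013,103,-106,-55,1]

```text
clock: 4.0
eef_pos: [0.553, -0.0557, 0.2562]
orientation: [[0.983, 0.0, -0.184], [0.184, -0.0, 0.983], [0.0, -1.0, -0.0]]
contact_force: [-0.8, 0.3, 0.4]
opening: -0.004
```

```bash
python3 - <<'E'
from h import *
c=snap('wrist','w4');s=observe();print(s['clock'],s['eef_pos'],s['contact_force'])
cv2.imwrite('pics/w4b.png',cv2.resize(c['color'][140:384,130:420,::-1],None,fx=2.4,fy=2.4,interpolation=cv2.INTER_CUBIC))
c=snap('side','s4')
cv2.imwrite('pics/s4b.png',cv2.resize(c['color'][130:280,200:360,::-1],None,fx=4,fy=4,interpolation=cv2.INTER_CUBIC))
E
```

```text
4.05 [ 0.55315091 -0.05556721  0.25694402] [-0.25992021  0.98005806  0.50779728]
```

View pics/w4b.png

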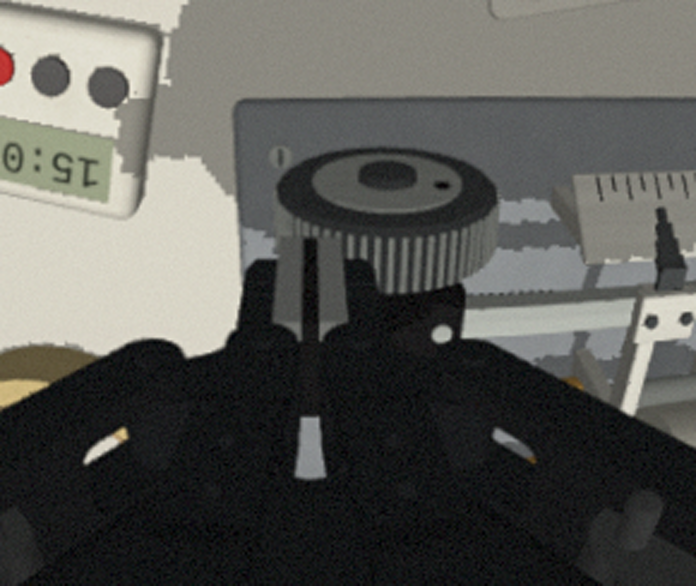

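View pics/s4b.png

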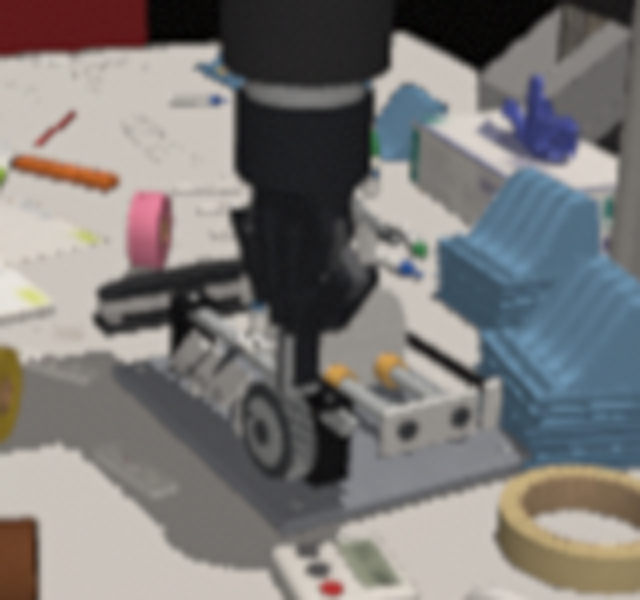

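Emit:
apply_moves:
  plan: [0,0,0,0,0,-2,1,0,0,0,0,0,-4,1,0,0,0,0,0,-5,1,0,0,0,0,0,-5,1]

```text
clock: 4.5
eef_pos: [0.5528, -0.0555, 0.2506]
orientation: [[0.983, -0.0, -0.184], [0.184, 0.0, 0.983], [-0.0, -1.0, 0.0]]
contact_force: [-0.2, -0.7, 0.9]
opening: 0.0
```

Emit:
apply_moves:
  plan: [0,0,0,-0.7,3.5,-0.5,1,0,0,0,-1.4,7,-0.5,1,0,0,0,-1.4,7,-0.5,1]

```text
clock: 4.8
eef_pos: [0.5515, -0.0485, 0.2514]
orientation: [[0.983, 0.001, -0.184], [0.184, -0.001, 0.983], [0.001, -1.0, -0.001]]
contact_force: [-2.0, -1.9, 6.0]
opening: 0.005
```

Emit:
apply_moves:
  plan: [0,0,0,-1,5,-0.2,1,0,0,0,-2,10,-0.2,1,0,0,0,-3,15,-0.2,1,0,0,0,-4,20,-0.2,1,0,0,0,-5,25,-0.3,1]

```text
clock: 5.3
eef_pos: [0.5465, -0.0234, 0.2517]
orientation: [[0.983, 0.002, -0.184], [0.184, -0.001, 0.983], [0.001, -1.0, -0.001]]
contact_force: [-2.2, -1.3, 4.8]
opening: -0.002
```

```bash
python3 - <<'E'
from h import *
c=snap('wrist','w5');s=observe();print(s['clock'],s['eef_pos'],s['contact_force'])
cv2.imwrite('pics/w5b.png',cv2.resize(c['color'][140:384,130:420,::-1],None,fx=2.4,fy=2.4,interpolation=cv2.INTER_CUBIC))
E
```

```text
5.35 [ 0.54641182 -0.02274247  0.25141269] [-3.07834385  1.34549972  7.92305933]
```

View pics/w5b.png

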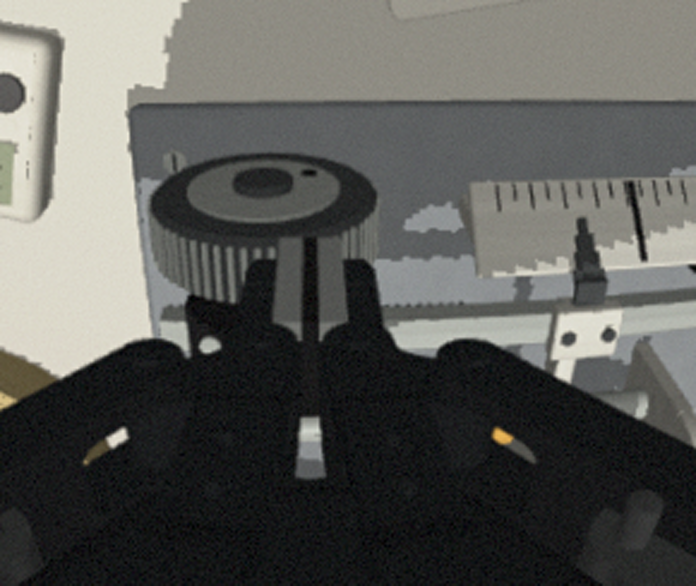

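```bash
python3 - <<'E'
from h import *
a=cv2.imread('pics/w5.png')[208:260,315:420]
cv2.imwrite('pics/g5.png',cv2.resize(a,None,fx=7,fy=7,interpolation=cv2.INTER_CUBIC))
E
```

```text
(no output)
```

View pics/g5.png

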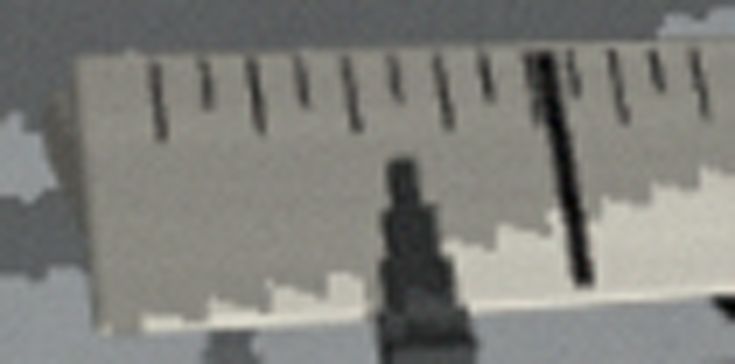

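Emit:
apply_moves:
  plan: [0,0,0,0,0,8,1,0,0,0,3,-15.7,8,1,0,0,0,6,-31.4,8,1,0,0,0,6,-31.4,2,1,0,0,0,6,-31.4,-0.5,1,0,0,0,5,-26.4,-0.5,1,0,0,0,4,-21.4,-0.5,1,0,0,0,3,-16.4,-0.5,1,0,0,0,2,-11.4,-0.5,1,0,0,0,1,-6.4,-0.5,1,0,0,0,0,-1.4,-0.5,1,0,0,0,-0.8,3,-0.5,1,0,0,0,-0.8,3,-0.5,1]

```text
clock: 6.65
eef_pos: [0.5455, -0.0195, 0.2503]
orientation: [[0.983, 0.001, -0.185], [0.185, 0.0, 0.983], [0.001, -1.0, 0.0]]
contact_force: [-3.7, 2.5, 7.4]
opening: 0.002
```

```bash
python3 - <<'E'
from h import *
c=snap('wrist','w6');s=observe();print(s['clock'],s['eef_pos'],s['contact_force'])
a=c['color'][205:265,300:405,::-1]
cv2.imwrite('pics/g6.png',cv2.resize(a,None,fx=7,fy=7,interpolation=cv2.INTER_CUBIC))
E
```

```text
6.7 [ 0.54555796 -0.01957251  0.25033836] [-2.97738866  3.41005605  7.75701073]
```

View pics/g6.png

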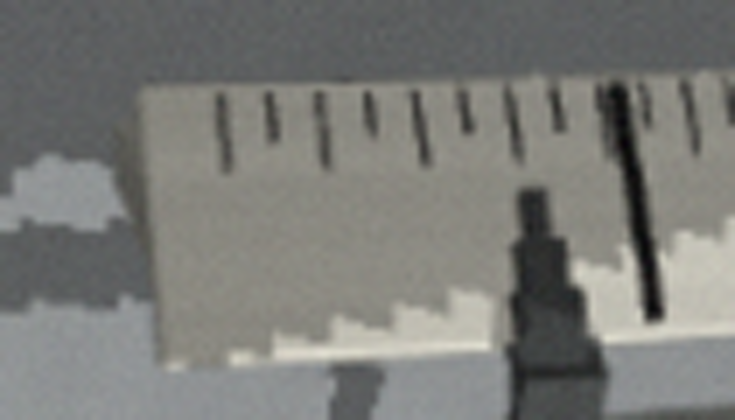

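Emit:
apply_moves:
  plan: [0,0,0,0,0,8,1,0,0,0,3,-17,8,1,0,0,0,6.7,-34.4,8,1,0,0,0,6.7,-34.4,2,1,0,0,0,6.7,-34.4,0,1,0,0,0,5.7,-29.4,0,1,0,0,0,4.7,-24.4,0,1,0,0,0,3.7,-19.4,0,1,0,0,0,2.8,-14.4,0,1,0,0,0,1.8,-9.4,0,1,0,0,0,0.9,-4.4,0,1,0,0,0,0,0,0,1,0,0,0,0,0,0,1]

```text
clock: 8.0
eef_pos: [0.5454, -0.0194, 0.2503]
orientation: [[0.983, 0.0, -0.185], [0.185, 0.0, 0.983], [0.001, -1.0, 0.0]]
contact_force: [-4.0, 2.8, 7.5]
opening: -0.002
```

```bash
python3 - <<'E'
from h import *
c=snap('wrist','w7');s=observe();print(s['clock'],s['eef_pos'],s['contact_force'])
a=c['color'][205:265,300:405,::-1]
cv2.imwrite('pics/g7.png',cv2.resize(a,None,fx=7,fy=7,interpolation=cv2.INTER_CUBIC))
E
```

```text
8.05 [ 0.54547749 -0.01944883  0.25026996] [-4.43731923  3.22680476  6.67871242]
```

View pics/g7.png

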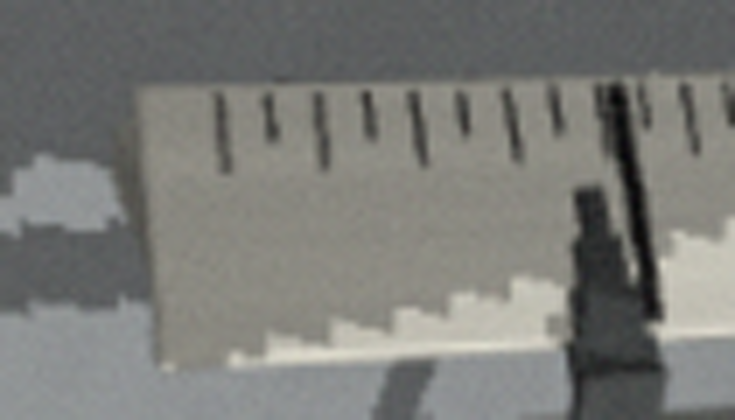

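Emit:
apply_moves:
  plan: [0,0,0,0,0,8,1,0,0,0,2.6,-14,8,1,0,0,0,5.2,-27.5,8,1,0,0,0,5.2,-27.5,2,1,0,0,0,5.2,-27.5,0,1,0,0,0,5.2,-27.5,0,1,0,0,0,4.2,-22.5,0,1,0,0,0,3.3,-17.5,0,1,0,0,0,2.4,-12.5,0,1,0,0,0,1.5,-7.8,0,1,0,0,0,1.5,-7.8,0,1,0,0,0,1.5,-7.8,20,1,0,0,0,1.5,-7.8,50,1,0,0,0,-6,22,50,1,0,0,0,-15,55,50,1,0,0,0,-24,86,50,1,0,0,0,-24,86,50,1,0,0,0,-24,86,50,1]

```text
clock: 9.85
eef_pos: [0.5216, 0.0657, 0.2987]
orientation: [[0.983, -0.001, -0.185], [0.185, -0.0, 0.983], [-0.001, -1.0, -0.0]]
contact_force: [0.3, 0.6, 0.1]
opening: -0.001
```

```bash
python3 - <<'E'
from h import *
c=snap('wrist','w8');s=observe();print(s['clock'],s['eef_pos'],s['contact_force'])
cv2.imwrite('pics/w8b.png',cv2.resize(c['color'],(768,576))[:,:,::-1])
a=c['color'][195:265,205:310,::-1]
cv2.imwrite('pics/g8.png',cv2.resize(a,None,fx=7,fy=7,interpolation=cv2.INTER_CUBIC))
E
```

```text
9.9 [0.52171189 0.06519132 0.29879935] [ 0.13771127  0.10056011 -0.54806495]
```

View pics/w8b.png

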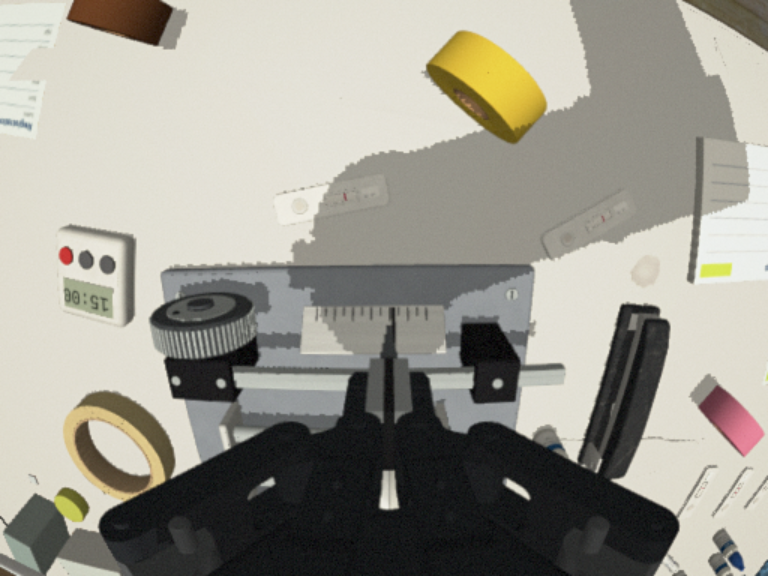

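View pics/g8.png

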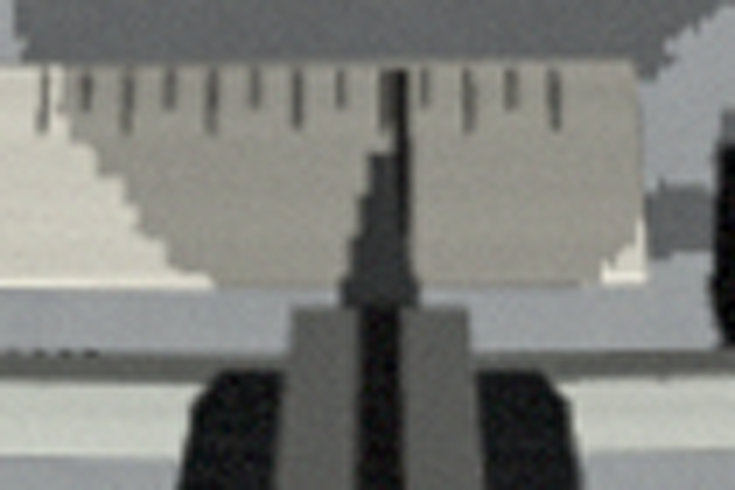

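Emit:
apply_moves:
  plan: [0,0,0,7,-28,0,1,0,0,0,14,-56,0,1,0,0,0,22,-84,0,1,0,0,0,28.5,-109.6,0,1,0,0,0,28.5,-109.6,-25,1,0,0,0,28.5,-109.6,-44,1,0,0,0,28.5,-109.6,-48,1,0,0,0,28.5,-109.6,-50,1,0,0,0,28.5,-109.6,-50,1,0,0,0,27.6,-105,-50,1,0,0,0,26.7,-100.4,-50,1,0,0,0,25.9,-95.9,-50,1,0,0,0,25.9,-95.9,-50,1,0,0,0,25.9,-95.9,-30,1,0,0,0,25.9,-95.9,0,1,0,0,0,17,-64,0,1,0,0,0,9,-32,0,1,0,0,0,0,0,0,1,0,0,0,0,0,0,1,0,0,0,0,0,0,1]

```text
clock: 11.9
eef_pos: [0.5217, 0.0653, 0.2993]
orientation: [[0.983, -0.0, -0.184], [0.184, -0.0, 0.983], [-0.0, -1.0, -0.0]]
contact_force: [0.1, -1.0, 0.4]
opening: -0.003
```

```bash
python3 - <<'E'
from h import *
c=snap('wrist','w9');s=observe();print(s['clock'],s['eef_pos'],s['contact_force'])
a=c['color'][195:265,205:310,::-1]
cv2.imwrite('pics/g9.png',cv2.resize(a,None,fx=7,fy=7,interpolation=cv2.INTER_CUBIC))
E
```

```text
11.95 [0.52186881 0.06480015 0.29924867] [ 0.41573358 -0.3526694   0.42327449]
```

View pics/g9.png

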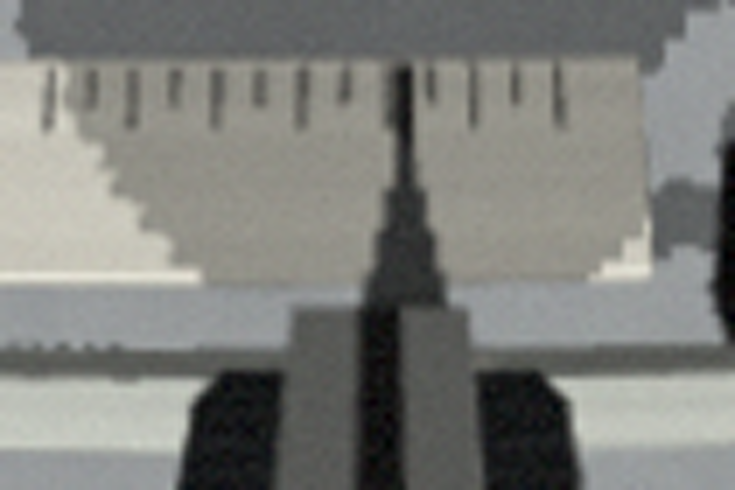

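Emit:
apply_moves:
  plan: [0,0,0,0,0,30,1,0,0,0,0,0,60,1,0,0,0,10,5,91,1,0,0,0,45,15,91,1,0,0,0,80,25,91,1,0,0,0,114,34,91,1,0,0,0,114,34,91,1,0,0,0,114,34,91,1]

```text
clock: 12.75
eef_pos: [0.6367, 0.0983, 0.3885]
orientation: [[0.983, -0.003, -0.182], [0.182, -0.001, 0.983], [-0.003, -1.0, -0.001]]
contact_force: [-1.0, -0.4, 1.3]
opening: -0.001
```

```bash
python3 - <<'E'
from h import *
c=snap('wrist','w10');s=observe();print(s['clock'],s['eef_pos'],s['contact_force'],s['q'].round(2))
a=c['color'][150:330,140:400,::-1]
cv2.imwrite('pics/g10.png',cv2.resize(a,None,fx=3,fy=3,interpolation=cv2.INTER_CUBIC))
c=snap('side','s10')
cv2.imwrite('pics/s10b.png',cv2.resize(c['color'][130:260,220:350,::-1],None,fx=4.6,fy=4.6,interpolation=cv2.INTER_CUBIC))
E
```

```text
12.8 [0.63601987 0.09823703 0.38983044] [-0.38016422 -0.01320704 -0.00154998] [ 0.46  0.16  0.18  0.   -1.6  -1.85]
```

View pics/g10.png

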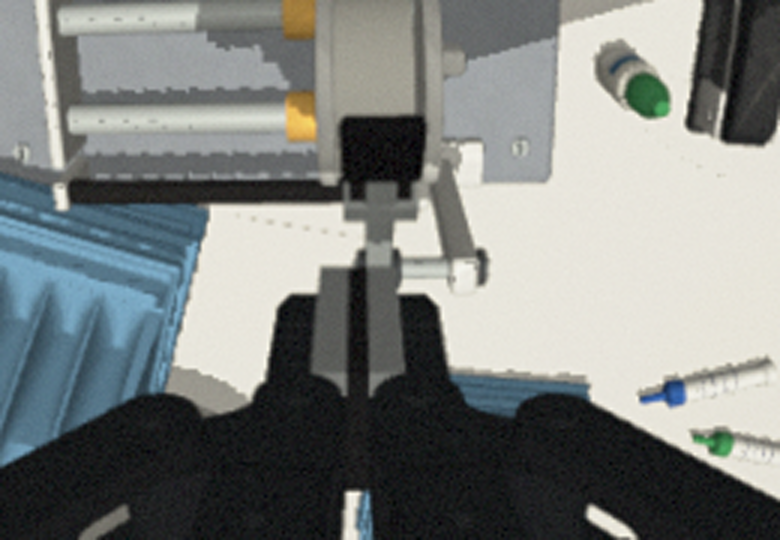

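View pics/s10b.png

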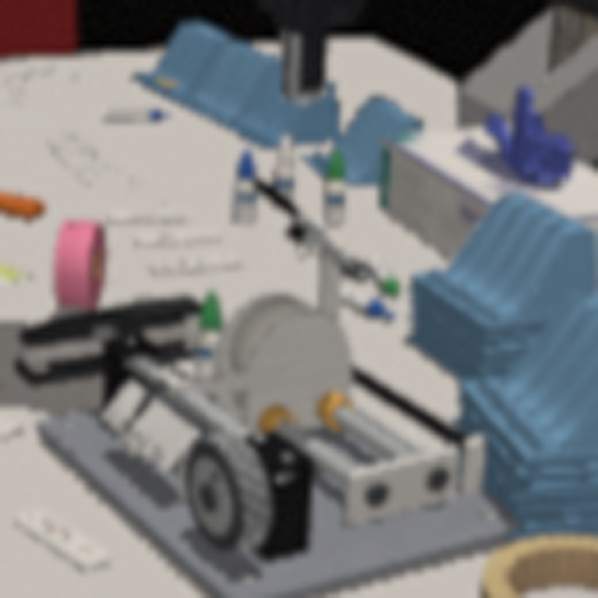

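```bash
python3 - <<'E'
from h import *
S=L('s10');w=L('w10')
a=lambda x,y:ray(w,140+(x+.5)/3-.5,150+(y+.5)/3-.5,True)
s=lambda x,y:ray(S,220+x/4.6,130+y/4.6)
o=np.array([.5157,.0332,0]);X=np.array([np.cos(.188),np.sin(.188),0]);Y=np.array([-X[1],X[0],0]);Z=np.array([0,0,1.])
D=lambda p:np.array([(p-o)@X,(p-o)@Y,p[2]]).round(4)
for n,p,q in [('tab',(382,150),(277,197)),('pivot',(465,268),(352,268)),('axle end',(380,265),(352,268))]:
    P,r=tri([a(*p),s(*q)]);print(n,P,r,D(P))
# predicted
for ang in (0.75,0.6):
  for px in (.170,.175,.180):
    x=px-.079*np.cos(ang)+.003*np.sin(ang);z=.105+.079*np.sin(ang)+.003*np.cos(ang)
    P=o+X*x+Y*.042+Z*z; uw=proj(w,P,True);us=proj(S,P)
    pv=o+X*px+Y*.042+Z*.105
    print(ang,px,P.round(3),((uw-[140,150])*3).round(),((us-[220,130])*4.6).round(),'piv',((proj(w,pv,True)-[140,150])*3).round(),((proj(S,pv)-[220,130])*4.6).round())
E
```

```text
tab [0.62549862 0.09971387 0.1593268 ] [1.3 1.3] [0.1203 0.0448 0.1593]
pivot [0.68749716 0.13989312 0.09432816] [5.7 5.7] [0.1887 0.0727 0.0943]
axle end [0.67992215 0.1112833  0.10690074] [0.7 0.7] [0.1759 0.046  0.1069]
0.75 0.17 [0.62  0.096 0.161] [367. 132.] [268. 198.] piv [365. 247.] [346. 275.]
0.75 0.175 [0.625 0.097 0.161] [367. 152.] [276. 196.] piv [365. 261.] [353. 274.]
0.75 0.18 [0.63  0.098 0.161] [367. 172.] [283. 195.] piv [365. 275.] [360. 272.]
0.6 0.17 [0.612 0.094 0.152] [366.  90.] [256. 214.] piv [365. 247.] [346. 275.]
0.6 0.175 [0.617 0.095 0.152] [366. 110.] [264. 213.] piv [365. 261.] [353. 274.]
0.6 0.18 [0.622 0.096 0.152] [366. 129.] [271. 212.] piv [365. 275.] [360. 272.]
```

Emit:
apply_moves:
  plan: [0,0,0,-6,1,-20,1,0,0,0,-12,1.8,-38,1,0,0,0,-12,1.8,-45,1,0,0,0,-12,1.8,-49,1,0,0,0,-16,1,-54,1,0,0,0,-19.6,0.3,-59,1,0,0,0,-22.8,-0.2,-64.5,1,0,0,0,-25.7,-0.8,-70,1,0,0,0,-25.7,-0.8,-70,1]

```text
clock: 13.75
eef_pos: [0.6096, 0.0986, 0.3193]
orientation: [[0.983, -0.001, -0.184], [0.184, -0.0, 0.983], [-0.001, -1.0, 0.0]]
contact_force: [-0.3, -0.0, -0.7]
opening: -0.0
```

```bash
python3 - <<'E'
from h import *
c=snap('side','s11');s=observe();print(s['clock'],s['eef_pos'],s['contact_force'])
cv2.imwrite('pics/s11b.png',cv2.resize(c['color'][130:260,220:350,::-1],None,fx=4.6,fy=4.6,interpolation=cv2.INTER_CUBIC))
E
```

```text
13.8 [0.60978196 0.09861799 0.3198884 ] [ 0.31590851 -0.32042417  0.31806414]
```

View pics/s11b.png

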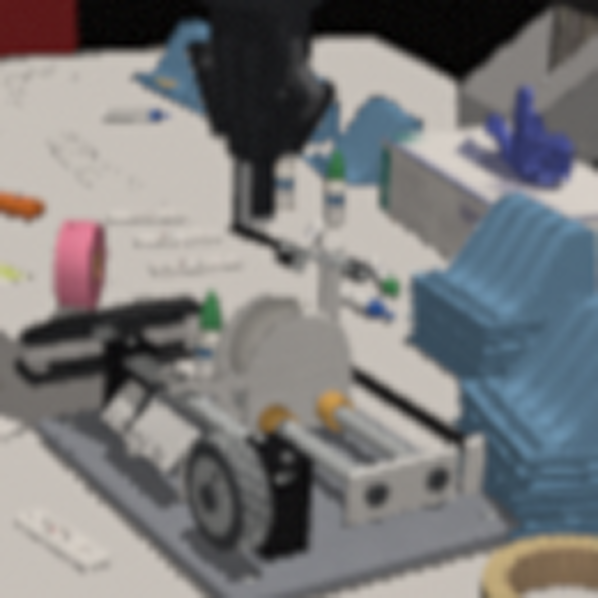

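Emit:
apply_moves:
  plan: [0,0,0,-2.5,-0.5,-6,1,0,0,0,-4.8,-0.9,-12.5,1,0,0,0,-6.3,-1.2,-19,1,0,0,0,-7.8,-1.5,-25.5,1,0,0,0,-8.5,-1.6,-30,1,0,0,0,-8.9,-1.7,-35,1,0,0,0,-9,-1.8,-37,1,0,0,0,-9,-1.8,-37,1]

```text
clock: 14.6
eef_pos: [0.601, 0.0968, 0.2829]
orientation: [[0.983, -0.001, -0.184], [0.184, -0.0, 0.983], [-0.001, -1.0, -0.0]]
contact_force: [0.8, -0.5, -0.4]
opening: 0.003
```

Emit:
apply_moves:
  plan: [0,0,0,0,0,-1,1,0,0,0,0,0,-1,1]

```text
clock: 14.8
eef_pos: [0.6011, 0.0968, 0.2825]
orientation: [[0.983, 0.0, -0.184], [0.184, 0.0, 0.983], [0.0, -1.0, 0.0]]
contact_force: [-0.3, 0.2, 0.1]
opening: 0.002
```

Emit:
apply_moves:
  plan: [0,0,0,0,0,-0.6,1,0,0,0,0,0,-0.6,1]

```text
clock: 15.0
eef_pos: [0.601, 0.0968, 0.2819]
orientation: [[0.983, 0.0, -0.184], [0.184, 0.0, 0.983], [0.0, -1.0, 0.0]]
contact_force: [0.8, -0.0, 0.4]
opening: 0.001
```

Emit:
apply_moves:
  plan: [0,0,0,0,0,-1,1,0,0,0,0,0,-1,1]

```text
clock: 15.2
eef_pos: [0.601, 0.0969, 0.2814]
orientation: [[0.983, 0.001, -0.184], [0.184, 0.0, 0.983], [0.001, -1.0, -0.0]]
contact_force: [-2.0, 0.6, 3.5]
opening: 0.001
```

Emit:
apply_moves:
  plan: [0,0,0,0,0,-0.7,1,0,0,0,0,0,-0.7,1]

```text
clock: 15.4
eef_pos: [0.601, 0.0968, 0.2813]
orientation: [[0.983, 0.001, -0.184], [0.184, 0.0, 0.983], [0.001, -1.0, -0.0]]
contact_force: [-3.7, 0.2, 6.7]
opening: 0.002
```

Emit:
apply_moves:
  plan: [0,0,0,0,0,-1,1,0,0,0,0,0,-1,1,0,0,0,0,0,-1,1]

```text
clock: 15.7
eef_pos: [0.6009, 0.0968, 0.281]
orientation: [[0.983, 0.001, -0.184], [0.184, 0.0, 0.983], [0.001, -1.0, -0.0]]
contact_force: [-5.5, 0.9, 8.6]
opening: -0.002
```

```bash
python3 - <<'E'
from h import *
c=snap('side','s12');s=observe();print(s['clock'],s['eef_pos'],s['contact_force'])
cv2.imwrite('pics/s12b.png',cv2.resize(c['color'][130:260,220:350,::-1],None,fx=4.6,fy=4.6,interpolation=cv2.INTER_CUBIC))
E
```

```text
15.75 [0.60090707 0.09685151 0.28104931] [-6.30405325  0.66393805  8.80674377]
```

View pics/s12b.png

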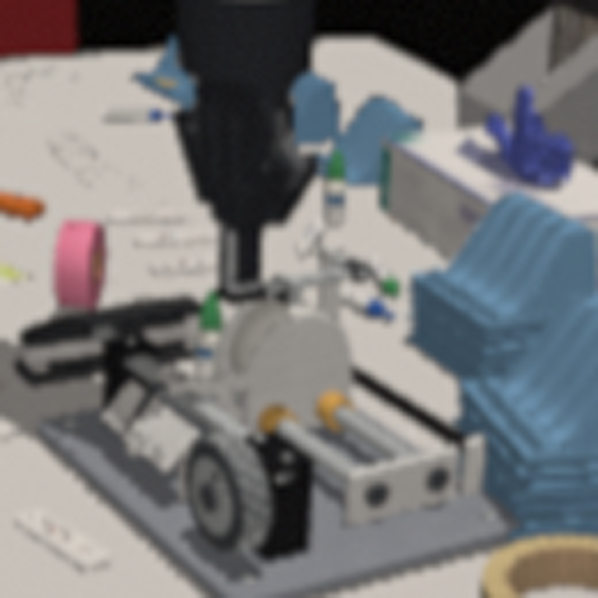

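Emit:
apply_moves:
  plan: [0,0,0,0,0,3,1,0,0,0,0,0,15,1,0,0,0,0,0,45,1,0,0,0,0,0,80,1,0,0,0,0,0,110,1,0,0,0,0,0,110,1,0,0,0,0,0,110,1]

```text
clock: 16.45
eef_pos: [0.601, 0.0969, 0.3901]
orientation: [[0.983, 0.002, -0.184], [0.184, 0.001, 0.983], [0.002, -1.0, 0.001]]
contact_force: [0.2, 0.7, -0.0]
opening: -0.0
```

```bash
python3 - <<'E'
from h import *
c=snap('wrist','w13');s=observe();print(s['clock'],s['eef_pos'],s['contact_force'])
a=c['color'][110:300,140:400,::-1]
cv2.imwrite('pics/g13.png',cv2.resize(a,None,fx=3,fy=3,interpolation=cv2.INTER_CUBIC))
c=snap('side','s13')
cv2.imwrite('pics/s13b.png',cv2.resize(c['color'][130:260,220:350,::-1],None,fx=4.6,fy=4.6,interpolation=cv2.INTER_CUBIC))
E
```

```text
16.5 [0.60095316 0.09690496 0.3886511 ] [-0.04458251  0.32056494 -0.15661779]
```

View pics/g13.png

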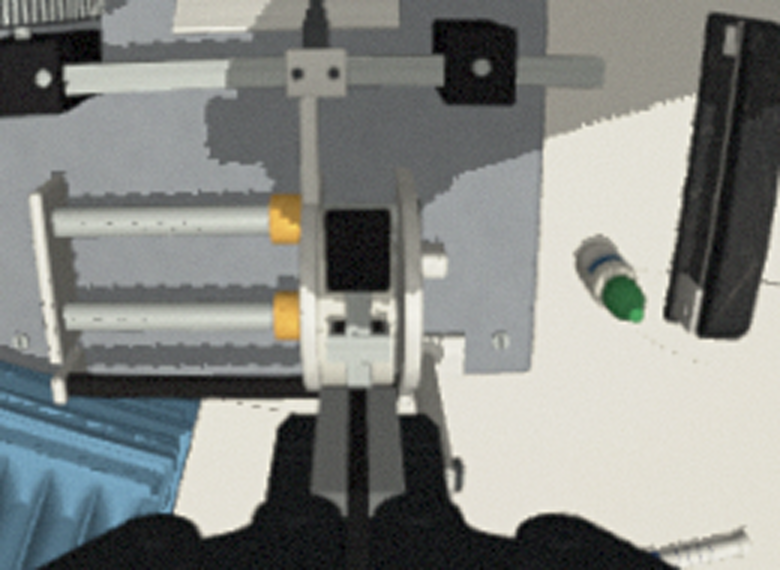

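View pics/s13b.png

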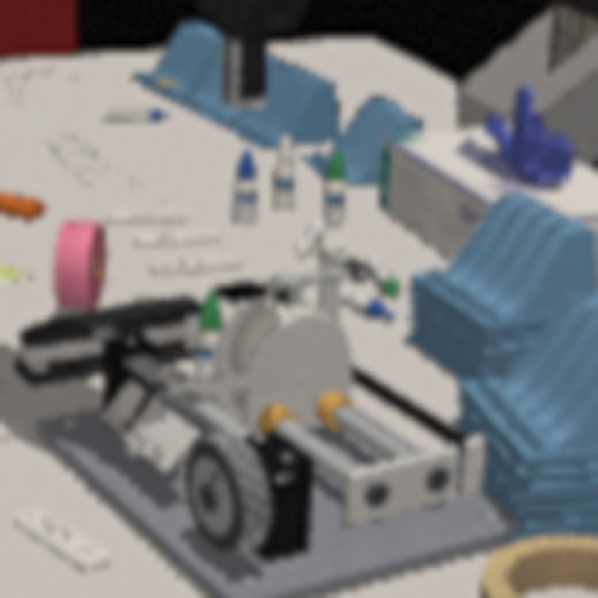

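Emit:
apply_moves:
  plan: [0,0,0,-35,-13,0,1,0,0,0,-60,-22,-15,1,0,0,0,-80,-28,-45,1,0,0,0,-80,-28,-75,1,0,0,0,-80,-28,-90,1,0,0,0,-80,-28,-90,1,0,0,0,-80,-28,-90,1]

```text
clock: 17.25
eef_pos: [0.5215, 0.0689, 0.2997]
orientation: [[0.983, 0.0, -0.184], [0.184, -0.001, 0.983], [0.0, -1.0, -0.001]]
contact_force: [0.0, 0.3, 0.6]
opening: -0.004
```

```bash
python3 - <<'E'
from h import *
c=snap('wrist','w14');s=observe();print(s['clock'],s['eef_pos'],s['contact_force'])
a=c['color'][195:265,205:310,::-1]
cv2.imwrite('pics/g14.png',cv2.resize(a,None,fx=7,fy=7,interpolation=cv2.INTER_CUBIC))
g=c['color'].mean(2)[:,:]
for r in range(206,238,3): print(r,g[r,254:272].round().astype(int).tolist())
E
```

```text
17.3 [0.52163765 0.06897165 0.30039043] [-0.78455841  0.45935809  0.69978859]
206 [140, 108, 95, 70, 23, 51, 121, 105, 82, 124, 139, 142, 142, 118, 96, 127, 140, 139]
209 [141, 111, 104, 68, 29, 56, 125, 132, 124, 135, 144, 146, 144, 121, 88, 127, 143, 146]
212 [147, 127, 124, 81, 23, 54, 127, 143, 148, 144, 145, 149, 145, 134, 115, 139, 146, 146]
215 [143, 143, 124, 78, 40, 64, 124, 142, 143, 143, 140, 146, 145, 142, 144, 142, 144, 142]
218 [145, 148, 112, 69, 51, 69, 128, 145, 145, 147, 144, 146, 142, 145, 146, 145, 144, 145]
221 [143, 113, 76, 57, 47, 50, 78, 125, 143, 144, 140, 145, 145, 140, 144, 145, 144, 143]
224 [149, 101, 60, 50, 49, 47, 56, 108, 140, 149, 149, 147, 147, 146, 148, 147, 148, 145]
227 [103, 64, 48, 52, 49, 54, 51, 63, 88, 130, 147, 149, 147, 147, 146, 146, 148, 146]
230 [85, 52, 46, 55, 46, 51, 48, 49, 78, 126, 145, 144, 143, 145, 145, 151, 141, 147]
233 [61, 49, 52, 52, 50, 50, 53, 47, 53, 79, 128, 144, 141, 141, 142, 142, 142, 141]
236 [43, 43, 45, 48, 44, 41, 42, 44, 41, 57, 136, 157, 157, 158, 156, 152, 154, 155]
```

View pics/g14.png

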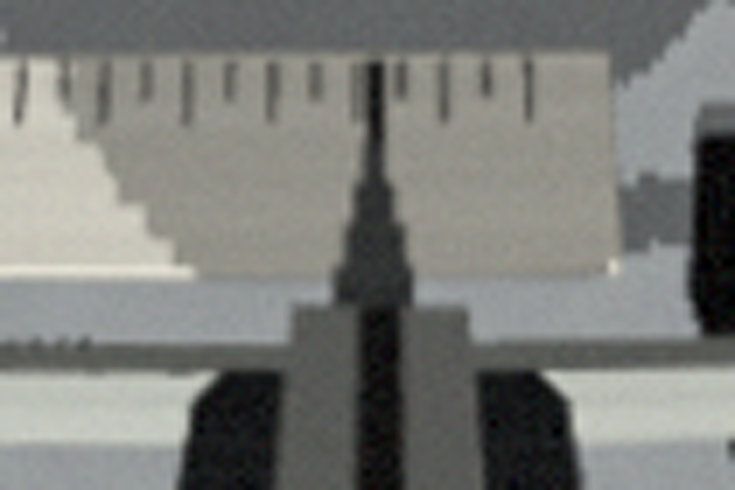

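```bash
python3 -c "
from plant import *
print(job_done())"
```

```text
the job is handed in; nothing more can be done
None
```

The guide is closed in beside the roll with its pointer at the long mark, and the hold-down arm is down on the roll. I handed the job in at about 17.3 s of the 56 s allowed.

- **Thumbwheel:** I rolled it left with the shut fingertips in five strokes from above, pressing with about 5–8 N. The pointer started about 23 mm from the mark. In the final wrist view, taken straight over the mark, the two centres agreed to within about 0.3 mm.
- **Hold-down arm:** I pressed the tab down along its arc until the fingertips stopped about 108 mm above the table, its level height. The vertical force then rose to about 9 N with almost no further travel, so I took the roller to be resting on the roll. After I lifted away, the side and wrist pictures still showed the arm level, and the gauge view had not changed.
- **Clear of everything:** At hand-in the fingertips were above the gauge plate without contact, and the measured force was near zero. I did not see any of the loose things move in the pictures, but I did not measure their positions again.

**Disagreements:**
- My first rough fix on the raised tab was about 25 mm too low. I re-measured it with the wrist camera before pressing.
- Readings of the gauge from beside the wheel were about 1 mm off from parallax, so I used only the overhead views to finish.

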